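# Set a batten to the length stop on the saw board

## Task

The batten's left end has just been trimmed square with the length stop swung up out of the way; now set the batten up for cutting to length. Press the raised flip stop fully down, and push the batten along the saw board so that it lies flat against the fence with its left end butted against the stop. Only press and push with the fingers: the batten must stay lying on the board and never be lifted, and everything else on and around the board is to stay where it is.

Things in the scene. Friction and masses are not known exactly. Their poses are not given: they have to be found in the camera images.
- sawboard: Dark plywood base 300 (x) x 700 (y) x 18 mm thick, with an aluminium fence along its far (+x) side. Origin: centre of its underside; x points square to the fence, away from the robot, y along the fence to the left. Fence: front face in the plane x = +110 mm, 25 mm thick, full length, 40 mm high above the base (top at z = 58 mm). The 3 mm kerf catches nothing. Place and yaw vary.
- carriage: Blue carriage of the flip stop, clamped fast on the fence top, black knob behind; it cannot slide, its place along the fence varies. Origin: on the fence top, at the fence's front face, mid-width of the stop; axes parallel to the sawboard's. 44 mm wide (y), 28 mm high above the fence top; the knob reaches 53 mm behind the front face.
- hinge (a point): Middle of the flip stop's hinge axis, which is parallel to the fence (y): 14 mm behind the fence's front face and 18 mm above the fence top (58 mm above the base top).
- flip_arm (a joint): Flip stop angle, rad: 0 = fully down (working position), growing as it swings up and back, at most 1.5. Starts at 0.85 to 1.4, stays where left (stiff hinge, about 1 N at the tab). Down, the arm runs level from the hinge towards the robot, 16 mm wide, 10 thick, centred on the hinge; a red tab, 32 wide, 8 thick, from 64 to 90 mm; below hangs the stop plate, 4 to 50 mm in front of the fence.
- tab (a point): Middle of the upper side of the red tab: 77 mm from the hinge axis; it moves with the arm.
- stop_face (a point): The place on the stop plate's right-hand (-y) face that the batten's end meets when the stop is down; fixed to the carriage, 8 mm to the -y side of the carriage's origin, 25 mm in front of the fence and 15 mm above the base top.
- batten: Loose pale softwood batten, 50 wide (its x) x 220 long (its y) x 30 mm high, about 0.16 kg, lying on the base in front of the fence, to the right of the stop, askew up to 0.3 rad. Origin: centre of its underside; its +y end is the left one, towards the stop; its +x side faces the fence.
- end_mid (a point): Middle of the batten's left (+y) end face, 15 mm above its underside.
- back_left (a point): Point on the batten's fence-side (+x) face, 10 mm from its left end, 15 mm above its underside.
- back_right (a point): Point on the batten's fence-side (+x) face, 10 mm from its right end, 15 mm above its underside.
- try_square: Bystander, loose: try square lying on the front left part of the base, wooden stock 110 mm long (its y), 18 mm wide, 16 mm high, and a thin steel blade 30 mm wide that reaches 159 mm towards the fence from the stock's left part. Origin: under the middle of the stock.
- pencil: Bystander, loose: red flat carpenter's pencil, about 170 x 14 x 8 mm, on the base's front edge, to the right, along the edge. Origin: centre of its underside.
- offcut: Bystander, loose: the trimmed-off end of the batten, 50 x 38 x 30 mm, on the base left of the stop. Origin: centre of its underside.
- tape_measure: Bystander, loose: yellow and black tape measure, 76 x 38 x 63 mm, standing on the left part of the base. Origin: centre of its underside.
- backsaw: Bystander, loose: backsaw lying flat on the bench behind the fence, about 420 mm long. Origin: under the middle of the blade.
- glue: Bystander, loose: white glue bottle, 58 mm across, 170 mm high, standing on the bench to the right. Origin: centre of its underside.
- juice: Bystander, loose: amber juice bottle, 76 mm across, 240 mm high, standing on the bench to the left. Origin: centre of its underside.
- pipe_bend: Bystander, loose: grey plastic pipe bend, about 115 x 105 x 62 mm, lying on the bench to the left of the board. Origin: underside, in the middle of the straight pipe.

How it is judged:
By the outcome, as a careful person would: the job done as asked, in the order asked, and still so for the second after the job is handed in, with the robot touching nothing.
It also fails if it takes over 69 s, if anything falls off the work surface, if the arm or the gripper's body presses on something with over 40 N, if the wrist force passes 120 N, or if a joint passes its speed limit or range.

## Robot

A 6-joint arm with a two-finger parallel gripper is mounted at the origin on the work surface. World frame = base frame: x ahead of the robot, y to its left, z up, the work surface at z = 0. Lengths are in m, angles in degrees, forces in N, time in s.
With the tool pointing down it reaches from about 0.25 to 0.725 m from the base axis. Payload 9.7 kg.
Tool frame: the origin (TCP) lies midway between the tips of the shut fingers; the grasp point (between the pads) lies 19 mm behind it (bot.hold_point_z is the distance from the TCP to the grasp point, in m); z points along the fingers, y is the line along which they close (so a half turn about z gives the same grasp; the last joint's range is limited). The gripper opens to 85 mm and grips with 20 to 120 N. Pads are 22 mm wide; open, the fingers measure 114 mm over their backs; the gripper's body (76 mm by 85 mm) begins 54 mm behind the grasp point. The pads swing forward as they close: fully open they stand 13 mm farther back than shut.
Start: joints at [-69.672, 4.979, 10.078, 95.1, 0, 90], TCP at [0.191, -0.516, 0.231] pointing down, gripper open.
Joint ranges: [-179.16, 179.16], [-48.56, 103.87], [-65.8, 70.77], [-126.05, 130.52], [-82.76, 87.17], [-180, 180]. Speed limits (degrees/s): [127.2, 127.2, 147.25, 180, 180, 180].

## Interface

Orientations are given as [roll, pitch, yaw] about the fixed x, y, z axes, in that order (R = Rz(yaw) Ry(pitch) Rx(roll)).
In Python, from workcell import bot gives the robot as it stands.
- The arm moves only by the tool play_rows, never from a script. Its argument "steps" is a list that holds one entry, the list of rows, each a list of 4 numbers: the shift along the tool's x, y, z in m, then the turn about the tool's z in rad. In form: [[[tx, ty, tz, yaw], ...]]. A call has exactly 5 rows; each row shifts and turns the commanded pose from where the row before left it, along the tool's axes as they then stand; what a row does not reach is not made up. A row lasts 1/12 s, in which the tool goes at most 41.7 mm and 7.16 degrees, less where a joint would pass 70% of its speed; a pose out of reach is approached as far as the arm can. A call is refused whole if a number of a shift passes 0.0417 or a number of a turn 0.125, either way. A call with a gripper value outside its range is refused whole. "gripper" is the finger opening in m, from 0 to 0.0854, set as the call begins (left out, the last holds). The fingers move at their own pace and stop on an object; "squeeze" is the grip in N (left out, the last holds). Time passes only in rows, so rows that do not move let the fingers close, or fill a call up. It gives the time, the measured TCP pose, the force, the opening and the grip force at its end, in the units of the state.
- bot.get_obs(): the state, without advancing time (a new reading comes with each control period).
- bot.camera(name): name is "scene" or "top" or "wrist"; returns a dict with "img" (420x560x3 uint8, blue, green, red), "vfov" (degrees; the focal length in pixels is half the picture's height over the tangent of half this angle, whatever the lens; pixels are square), "cx", "cy" (the principal point, pixels), "xyz" and "attitude" of the camera in the world. Camera axes: x right, y down, z forward; pixel columns grow to the right and rows downward; lengths in m; the calibration is good to about 2 mm. A picture is of the moment at which its call begins. There is no depth.
- bot.job_done(): hands the job in; it is judged then, once.
The state is a dict: "time": time; "q": joint angles; "qd": joint speeds; "joint_efforts": joint torques, N m; "ee_pos": TCP position; "tcp_rot": TCP orientation; "wrist_force": force on the tool from outside, world axes, zero at the start; "torque": the same for the moment, N m; "opening": finger opening in m; "grasp_force": force on a finger pad.
Only numpy, scipy, OpenCV 4.12 (cv2) and the standard library are available. Lean on these libraries where they do the work, as an engineer would, in place of code of your own. Each camera call takes 0.05 s, during which the arm holds its last target. There are 200 camera calls.

## Working session

There is one attempt and no reset: what is moved stays moved. The work goes in short steps, Python scripts to look and compute and a tool call to move; the robot and the scene stay as the last step left them, time stands still between calls to the robot, and variables do not carry over. Pictures are saved under pics/ and viewed, at most 10 in all, crops included, and the job is handed in when it is done.

Besides the shell and the picture viewer there is one more tool, called after "Request:" as name(argument=value, ...) on one line, values as JSON. play_rows: Moves the arm, as the interface text tells. Its arguments: {"type":"object","properties":{"steps":{"type":"array","items":{"type":"array","items":{"type":"array","items":{"type":"number"}}}},"gripper":{"type":"number"},"squeeze":{"type":"number"}},"required":["steps"]}

```bash
mkdir -p pics; ls; cat > h.py <<'E'
import numpy as np, cv2
from scipy.spatial.transform import Rotation as R
from workcell import bot
def ray(c,u,v):
    f=c["img"].shape[0]/2/np.tan(np.radians(c["vfov"]/2))
    d=np.array([(u-c["cx"])/f,(v-c["cy"])/f,1.])
    return np.array(c["xyz"]),R.from_euler("xyz",c["attitude"],degrees=True).as_matrix()@d
def onz(c,u,v,z):
    o,d=ray(c,u,v); return o+d*(z-o[2])/d[2]
def two(r1,r2):
    (o1,d1),(o2,d2)=r1,r2
    s=np.linalg.lstsq(np.c_[d1,-d2],o2-o1,rcond=None)[0]
    a,b=o1+d1*s[0],o2+d2*s[1]; return (a+b)/2,np.linalg.norm(a-b)
E
python3 - <<'E'
from h import *
import pickle
C={}
for n in("scene","top"):
    c=bot.camera(n);C[n]=c;print(n,{k:v for k,v in c.items() if k!="img"})
    cv2.imwrite(f"pics/{n}0.png",cv2.resize(c["img"],(800,600)))
pickle.dump(C,open("c0.pkl","wb"))
print(bot.get_obs())
E
```

```text
pics
scene {'vfov': 43.41969661761753, 'cx': 287.2419527166072, 'cy': 221.21247568362432, 'xyz': array([1.84986283, 0.06658571, 1.47280401]), 'attitude': array([-138.14756105,   -1.0254982 ,   93.48504408])}
top {'vfov': 45.97300719343263, 'cx': 285.3607937394918, 'cy': 212.368567358345, 'xyz': array([0.44891028, 0.00472717, 1.44814131]), 'attitude': array([-174.68874483,   -0.81795313,  -90.93136812])}
{'time': 0.1, 'q': array([-6.96712924e+01,  5.00757226e+00,  1.00409757e+01,  9.50985983e+01,
       -2.73872125e-04,  9.00008373e+01]), 'qd': array([ 0.06380277, -0.05658884,  0.18033986, -0.15260745,  0.02027586,
       -0.06369487]), 'joint_efforts': array([-9.66845764e-04, -5.21560800e+01,  4.65655160e+01,  1.60967465e-02,
       -3.54206418e-05,  1.11446144e-05]), 'ee_pos': array([ 0.19100681, -0.51556839,  0.23067532]), 'tcp_rot': array([-1.79934805e+02,  2.74824637e-04,  2.03278707e+01]), 'wrist_force': array([ 0.76355893, -0.12664953, -0.75719823]), 'torque': array([-0.06460704, -0.05919217,  0.00847708]), 'grasp_force': 0.0, 'opening': 0.08537857381962183}
```

View pics/scene0.png

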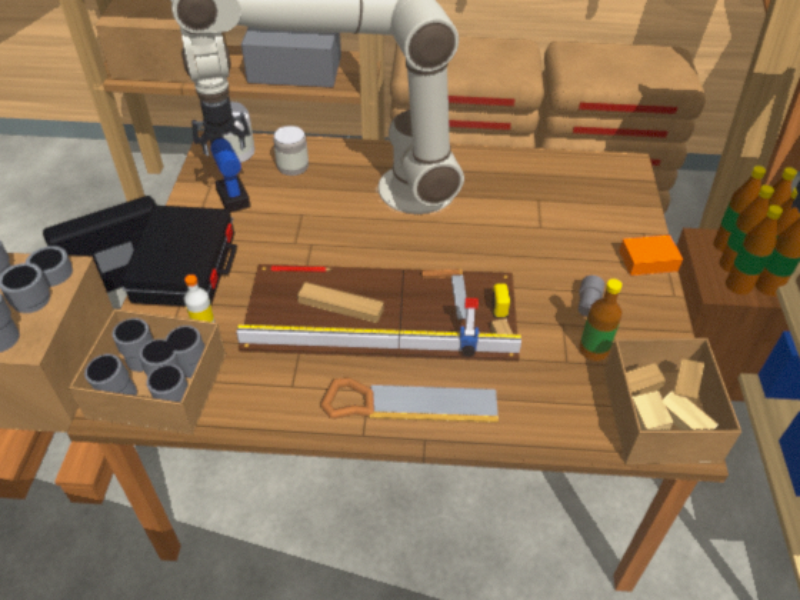

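View pics/top0.png

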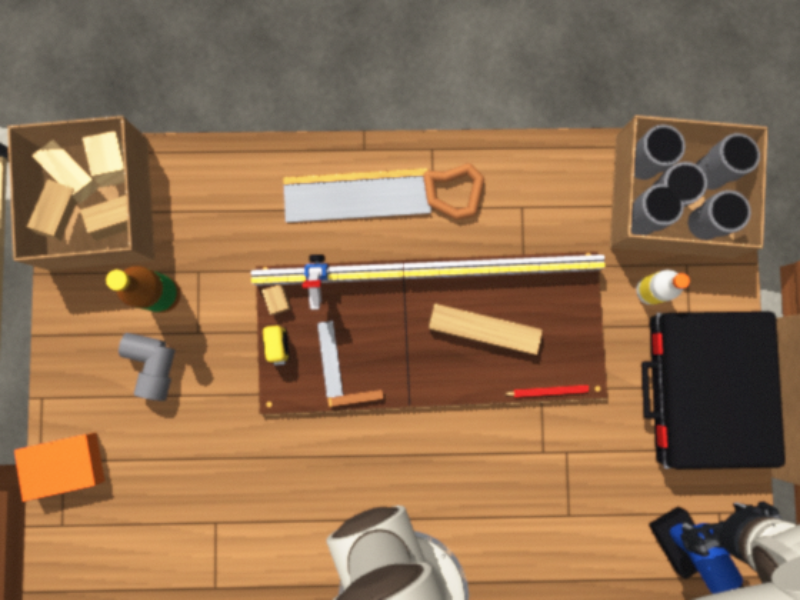

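The top view (800x600) shows the fence from (253,276) to (604,262), the carriage at (316,270) with the raised red tab at (311,283), and the batten centred at (485,330). The pencil is at (548,391) and the square at (335,365). The scene view shows the same layout, with the tab at (470,303). Next I'll measure these.

```bash
cat > m.py <<'E'
from h import *
import pickle
C=pickle.load(open("c0.pkl","rb"))
def blobs(im,f,minA):
    h=cv2.cvtColor(im,cv2.COLOR_BGR2HSV).astype(int);m=f(h[...,0],h[...,1],h[...,2]).astype(np.uint8)
    cs,_=cv2.findContours(m,cv2.RETR_EXTERNAL,cv2.CHAIN_APPROX_NONE)
    return [c for c in cs if cv2.contourArea(c)>=minA]
red=lambda h,s,v:((h<5)|(h>174))&(s>190)&(v>120)
pale=lambda h,s,v:(h>10)&(h<25)&(s>60)&(s<150)&(v>150)
yel=lambda h,s,v:(h>24)&(h<34)&(s>140)&(v>130)
blue=lambda h,s,v:(h>100)&(h<125)&(s>150)&(v>90)
if __name__=="__main__":
  for n,c in C.items():
    for nm,f,a in(("red",red,8),("pale",pale,150),("yel",yel,40),("blue",blue,15)):
        for b in blobs(c["img"],f,a):
            x,y,w,h=cv2.boundingRect(b);M=cv2.moments(b)
            if n=="top" and not(120<y<300 and 160<x<440):continue
            if n=="scene" and not(180<y<260 and 160<x<380):continue
            print(n,nm,(x,y,w,h),"cen",round(M["m10"]/M["m00"],1),round(M["m01"]/M["m00"],1),"box",cv2.boxPoints(cv2.minAreaRect(b)).round(1).tolist())
E
python3 m.py
```

```text
scene red (326, 209, 9, 7) cen 330.0 211.5 box [[326.0, 209.0], [334.0, 209.0], [334.0, 215.0], [326.0, 215.0]]
scene red (190, 186, 38, 4) cen 207.3 187.8 box [[190.0, 186.0], [227.0, 186.0], [227.0, 189.0], [190.0, 189.0]]
scene pale (362, 226, 47, 28) cen 381.6 240.2 box [[360.6000061035156, 250.8000030517578], [362.0, 225.8000030517578], [409.3999938964844, 228.5], [408.0, 253.39999389648438]]
scene pale (209, 198, 59, 24) cen 238.2 209.6 box [[207.1999969482422, 211.0], [210.89999389648438, 196.39999389648438], [267.79998779296875, 211.0], [264.1000061035156, 225.5]]
scene yel (167, 228, 154, 7) cen 244.4 230.9 box [[166.89999389648438, 229.5], [167.0, 227.10000610351562], [320.1000061035156, 232.10000610351562], [320.0, 234.5]]
scene yel (346, 199, 11, 23) cen 350.9 209.8 box [[345.70001220703125, 199.10000610351562], [355.5, 198.5], [356.8999938964844, 220.8000030517578], [347.1000061035156, 221.39999389648438]]
scene blue (323, 236, 10, 4) cen 328.5 237.1 box [[323.0, 236.0], [332.0, 236.0], [332.0, 239.0], [323.0, 239.0]]
top red (360, 269, 52, 10) cen 385.6 273.4 box [[359.
[... 492 characters left out ...]
1) cen 192.0 209.0 box [[182.5, 202.5], [195.6999969482422, 198.10000610351562], [201.39999389648438, 215.1999969482422], [188.1999969482422, 219.60000610351562]]
top pale (417, 187, 39, 41) cen 434.6 210.2 box [[417.0, 187.0], [451.29998779296875, 182.6999969482422], [456.79998779296875, 226.3000030517578], [422.3999938964844, 230.60000610351562]]
top yel (185, 229, 14, 24) cen 190.9 240.1 box [[183.8000030517578, 229.1999969482422], [195.5, 227.89999389648438], [198.10000610351562, 251.1999969482422], [186.39999389648438, 252.5]]
top yel (230, 184, 193, 11) cen 337.4 189.1 box [[230.0, 192.1999969482422], [422.0, 184.0], [422.1000061035156, 186.89999389648438], [230.10000610351562, 195.0]]
```

```bash
python3 - <<'E'
from m import *
T,S=C["top"],C["scene"]
np.set_printoptions(precision=4,suppress=True)
a=onz(T,230,195,.058);b=onz(T,422,187,.058);print("fence",a,b,"yaw",np.degrees(np.arctan2(-(a-b)[0],(a-b)[1])))
for n,t,s in(("batten",(339.4,229.6),(237.5,210)),("tab",(217,198.5),(330,211.5))):print(n,two(ray(T,*t),ray(S,*s)))
for p in([299,229.3],[303.4,211.2],[379.8,229.8],[375.4,247.8]):print("bat corner",onz(T,*p,.048)[:2])
for p in((211,199),(224,198.5)):print("tab ends z=.14",onz(T,*p,.14)[:2])
for p in([360,278],[411,274.6]):print("pencil",onz(T,*p,.026)[:2])
for p in((230,272),(267,280),(231,283)):print("square",onz(T,*p,.034)[:2])
for n,p in(("top blue",(221,190)),):print(onz(T,*p,.086))
E
```

```text
fence [0.6294 0.1384 0.058 ] [ 0.6445 -0.4072  0.058 ] yaw 1.5822312833521055
batten (array([ 0.5278, -0.1717,  0.0424]), np.float64(0.002325850886105854))
tab (array([0.6088, 0.1628, 0.1493]), np.float64(0.0020596475181604876))
bat corner [ 0.53   -0.0552]
bat corner [ 0.5813 -0.0687]
bat corner [ 0.525  -0.2847]
bat corner [ 0.4743 -0.2705]
tab ends z=.14 [0.6088 0.1809]
tab ends z=.14 [0.6096 0.1465]
pencil [ 0.3894 -0.2279]
pencil [ 0.3965 -0.3744]
square [0.4128 0.142 ]
square [0.3885 0.0375]
square [0.3818 0.1394]
[0.6401 0.1605 0.086 ]
```

Request:
play_rows(steps=[[[0,0,0,0.11],[0,0,0,0.11],[0,0,0,0.107],[0.015,-0.015,0,0],[0.015,-0.02,0,0]]], gripper=0)

```text
time: 0.52
ee_pos: [0.2198, -0.4802, 0.2303]
tcp_rot: [-179.9, 0.0, 1.4]
wrist_force: [-1.1, -1.0, -0.2]
opening: 0.0257
grasp_force: 0.0
```

Request:
play_rows(steps=[[[0.0175,-0.0265,0,0],[0.0175,-0.0265,0,0],[0.0175,-0.0265,0,0],[0.0175,-0.0265,0,0],[0.0175,-0.0265,0,0]]])

```text
time: 0.93
ee_pos: [0.3042, -0.3436, 0.231]
tcp_rot: [-180.0, 0.0, 1.6]
wrist_force: [-0.2, -0.9, 0.3]
opening: -0.0
grasp_force: 0.0
```

Request:
play_rows(steps=[[[0.0175,-0.0265,0,0],[0.0175,-0.0265,0,0],[0.0175,-0.0265,0,0],[0.0175,-0.0265,0,0],[0.0175,-0.0265,0,0]]])

```text
time: 1.35
ee_pos: [0.388, -0.2087, 0.2311]
tcp_rot: [-180.0, 0.0, 1.6]
wrist_force: [0.7, -0.3, -0.1]
opening: 0.0003
grasp_force: 0.0
```

Request:
play_rows(steps=[[[0.0175,-0.0265,0,0],[0.0175,-0.0265,0,0],[0.0175,-0.0265,0,0],[0.0175,-0.0265,0,0],[0.0175,-0.0265,0,0]]])

```text
time: 1.77
ee_pos: [0.4719, -0.0737, 0.2311]
tcp_rot: [-180.0, 0.0, 1.6]
wrist_force: [-0.0, -1.1, 0.3]
opening: 0.0002
grasp_force: 0.0
```

Request:
play_rows(steps=[[[0.016,-0.023,0,0],[0.016,-0.023,0,0],[0.016,-0.023,0,0],[0.016,-0.023,0,0],[0.016,-0.023,0,0]]])

```text
time: 2.18
ee_pos: [0.5491, 0.0311, 0.2309]
tcp_rot: [-179.4, 0.0, 3.0]
wrist_force: [-0.4, -0.9, 0.7]
opening: -0.0001
grasp_force: 0.0
```

Request:
play_rows(steps=[[[0.016,-0.023,0,0],[0.016,-0.023,0,0],[0.016,-0.023,0,0],[0.016,-0.023,0,0],[0.012,-0.02,0,0]]])

```text
time: 2.6
ee_pos: [0.621, 0.097, 0.2333]
tcp_rot: [-177.2, 0.1, 7.7]
wrist_force: [0.8, -0.0, -0.3]
opening: -0.0002
grasp_force: 0.0
```

Request:
play_rows(steps=[[[0,0,0,0],[0,0,0,0],[0,0,0,0],[0,0,0,0],[0,0,0,0]]])

```text
time: 3.02
ee_pos: [0.6197, 0.0956, 0.2346]
tcp_rot: [-177.3, -0.0, 7.6]
wrist_force: [0.5, -0.1, 0.5]
opening: -0.0004
grasp_force: 0.0
```

```bash
python3 - <<'E'
from m import *
c=bot.camera("wrist");cv2.imwrite("pics/w1.png",c["img"]);pickle.dump(c,open("w1.pkl","wb"))
for b in blobs(c["img"],red,30):
    r=cv2.minAreaRect(b);print(r,[onz(c,*p,.15).round(4) for p in cv2.boxPoints(r)])
print(c["xyz"],c["attitude"],bot.get_obs()["ee_pos"])
E
```

```text
((207.75621032714844, 219.27955627441406), (36.33584213256836, 26.36354637145996), 6.581944942474365) [array([0.5977, 0.1733, 0.15  ]), array([0.6197, 0.172 , 0.15  ]), array([0.6205, 0.1435, 0.15  ]), array([0.5985, 0.1441, 0.15  ])]
[0.68674707 0.09730365 0.37756384] [164.71397763   2.64975851 -82.4085083 ] [0.61977482 0.0955983  0.23454918]
```

View pics/w1.png

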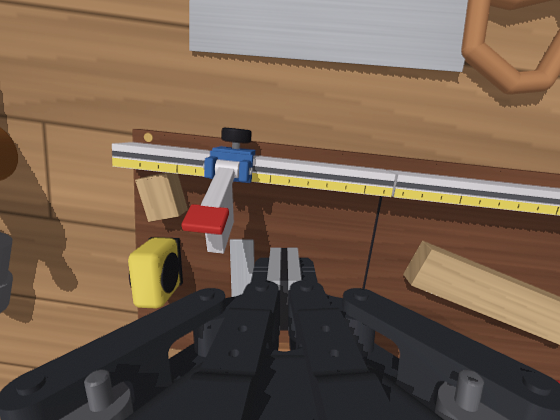

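The wrist view shows the tab at (207,219), the batten's left end near (415,265), and the fence with its scale from (113,158) to (560,203). The tab's y is about 0.159. The tool pose drifted on the way, so I'll check the joints.

```bash
python3 -c "
from h import *
o=bot.get_obs();print(o['q'],o['qd'],o['tcp_rot'],o['ee_pos'])"
```

```text
[  7.52594954  16.11680546  23.21543111  97.10177716   2.73508084
 179.94191705] [ 0.05154535  0.08762319  0.12423127 -0.04400947  0.02873235  0.02508224] [-1.77264917e+02  3.79914625e-04  7.58396633e+00] [0.61977482 0.0955983  0.23454918]
```

Request:
play_rows(steps=[[[0,0,0.012,0],[0,0,0.012,0],[0,0,0.006,0],[0,0,0,0],[0,0,0,0]]])

```text
time: 3.48
ee_pos: [0.6197, 0.097, 0.2044]
tcp_rot: [-177.2, 0.0, 7.6]
wrist_force: [-0.2, 0.2, -0.2]
opening: -0.0002
grasp_force: 0.0
```

```bash
python3 -c "
from h import *
o=bot.get_obs();print(o['q'],o['qd'],o['tcp_rot'],o['ee_pos'])"
```

```text
[  7.64108373  15.4398019   19.02306392  93.61809129   2.75526008
 179.99495572] [ 0.03774957 -0.19898078  1.19498572  0.20358237 -0.02970125  0.02382253] [-1.77244737e+02  3.45867838e-02  7.64612217e+00] [0.61972014 0.09696328 0.20442232]
```

Request:
play_rows(steps=[[[0,0,0,-0.12],[0,0,0,-0.12],[0,0,0,-0.12],[0,0,0,-0.12],[0,0,0,-0.12]]])

```text
time: 3.9
ee_pos: [0.6202, 0.0971, 0.2053]
tcp_rot: [-177.8, -1.6, 42.3]
wrist_force: [-0.4, -0.6, -0.1]
opening: -0.0001
grasp_force: 0.0
```

Request:
play_rows(steps=[[[0,0,0,-0.12],[0,0,0,-0.12],[0,0,0,-0.12],[0,0,0,-0.12],[0,0,0,-0.12]]])

```text
time: 4.32
ee_pos: [0.6202, 0.0971, 0.2053]
tcp_rot: [-179.1, -2.6, 76.7]
wrist_force: [0.5, -0.8, -1.0]
opening: -0.0001
grasp_force: 0.0
```

Request:
play_rows(steps=[[[0,0,0,-0.12],[0,0,0,-0.12],[0,0,0,-0.12],[0,0,0,-0.12],[0,0,0,-0.12]]])

```text
time: 4.73
ee_pos: [0.6202, 0.0972, 0.2053]
tcp_rot: [179.3, -2.7, 111.1]
wrist_force: [1.4, -0.7, -0.0]
opening: -0.0
grasp_force: 0.0
```

Request:
play_rows(steps=[[[0,0,0,-0.12],[0,0,0,-0.12],[0,0,0,-0.12],[0,0,0,-0.12],[0,0,0,-0.12]]])

```text
time: 5.15
ee_pos: [0.6202, 0.0971, 0.2053]
tcp_rot: [177.9, -1.8, 145.5]
wrist_force: [-0.5, 0.3, -0.1]
opening: -0.0002
grasp_force: 0.0
```

Request:
play_rows(steps=[[[0,0,0,-0.12],[0,0,0,-0.12],[0,0,0,-0.12],[0,0,0,-0.12],[0,0,0,-0.12]]])

```text
time: 5.57
ee_pos: [0.6203, 0.0971, 0.2053]
tcp_rot: [177.3, -0.3, 179.9]
wrist_force: [1.1, 0.2, 0.6]
opening: -0.0
grasp_force: 0.0
```

Request:
play_rows(steps=[[[0,0,0,-0.037],[0,0,0,0],[0,0,0,0],[0,0,0,0],[0,0,0,0]]])

```text
time: 5.98
ee_pos: [0.6201, 0.0972, 0.2045]
tcp_rot: [177.3, -0.3, -178.4]
wrist_force: [0.6, 0.1, 0.8]
opening: 0.0002
grasp_force: 0.0
```

Request:
play_rows(steps=[[[-0.0065,0.015,0.004,0],[0,0.02,0.005,0],[0,0.02,0.005,0],[0,0.005,0.004,0],[0,0,0,0]]])

```text
time: 6.4
ee_pos: [0.6243, 0.1599, 0.1878]
tcp_rot: [177.3, -0.4, -178.2]
wrist_force: [-0.4, -0.1, 0.1]
opening: 0.0001
grasp_force: 0.0
```

Request:
play_rows(steps=[[[0,0,0.0085,0],[0,0,0.0085,0],[0,0,0.0085,0],[0,0,0.0085,0],[0,0,0.0085,0]]])

```text
time: 6.82
ee_pos: [0.6242, 0.1596, 0.1454]
tcp_rot: [177.3, -0.3, -178.4]
wrist_force: [-0.7, -0.2, -0.8]
opening: 0.0
grasp_force: 0.0
```

Request:
play_rows(steps=[[[0.011,0,0.007,0],[0.011,0,0.007,0],[0.0095,0,0.012,0],[0.0095,0,0.012,0],[0.004,0,0.01,0]]])

```text
time: 7.23
ee_pos: [0.5779, 0.1607, 0.0977]
tcp_rot: [177.3, -0.3, -178.3]
wrist_force: [-0.4, -0.3, 0.4]
opening: 0.0
grasp_force: 0.3
```

Request:
play_rows(steps=[[[0.004,0,0.008,0],[0.003,0,0.006,0],[0,0,0.003,0],[0,0,0.003,0],[0,0,0,0]]])

```text
time: 7.65
ee_pos: [0.5714, 0.1616, 0.081]
tcp_rot: [177.3, -0.3, -178.3]
wrist_force: [-9.8, -3.3, 11.6]
opening: 0.0002
grasp_force: 5.8
```

```bash
python3 - <<'E'
from m import *
c=bot.camera("wrist");cv2.imwrite("pics/w2.png",c["img"])
s=bot.camera("scene");cv2.imwrite("pics/s2.png",cv2.resize(s["img"][150:270,230:390],None,fx=4,fy=4))
E
```

```text
(no output)
```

View pics/s2.png

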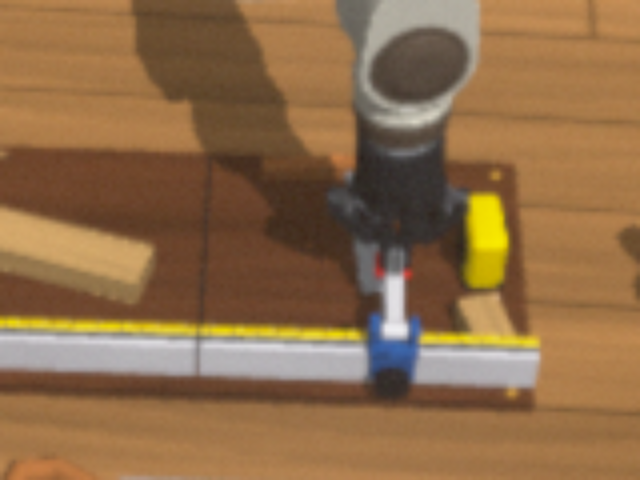

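The scene crop shows the arm now running level from the carriage, with the finger on the red tab at crop pixel (395,268). The contact height of 0.081 fits fully down. I'll press a little more, lift, and go to the front of the batten.

Request:
play_rows(steps=[[[0,0,0.003,0],[0,0,0.002,0],[0,0,0,0],[0,0,0,0],[0,0,0,0]]])

```text
time: 8.17
ee_pos: [0.5718, 0.1617, 0.0802]
tcp_rot: [177.2, -0.1, -178.4]
wrist_force: [-22.5, -8.0, 42.7]
opening: 0.0003
grasp_force: 21.8
```

Request:
play_rows(steps=[[[0,0,-0.015,0],[0,0,-0.015,0],[0,0,-0.015,0],[0,0,-0.013,0],[0,0,0,0]]])

```text
time: 8.58
ee_pos: [0.5737, 0.1596, 0.1351]
tcp_rot: [177.2, -0.1, -178.3]
wrist_force: [0.3, -0.5, 0.6]
opening: -0.0001
grasp_force: 0.0
```

Request:
play_rows(steps=[[[0.009,-0.022,-0.001,0],[0.009,-0.022,-0.001,0],[0.009,-0.022,-0.001,0],[0.009,-0.022,-0.001,0],[0.009,-0.022,-0.001,0]]])

```text
time: 9.0
ee_pos: [0.53, 0.0471, 0.131]
tcp_rot: [177.3, -0.3, -178.3]
wrist_force: [0.6, 0.3, -0.6]
opening: -0.0001
grasp_force: 0.0
```

Request:
play_rows(steps=[[[0.009,-0.022,-0.001,0],[0.009,-0.022,-0.001,0],[0.009,-0.022,-0.001,0],[0.009,-0.022,-0.001,0],[0.009,-0.022,-0.001,0]]], gripper=0.0854)

```text
time: 9.42
ee_pos: [0.4882, -0.0644, 0.1311]
tcp_rot: [177.3, -0.3, -178.3]
wrist_force: [0.5, 0.4, 0.3]
opening: 0.0606
grasp_force: 0.0
```

Request:
play_rows(steps=[[[0.009,-0.022,-0.001,0],[0.009,-0.022,-0.001,0],[0.009,-0.022,-0.001,0],[0.009,-0.022,-0.001,0],[0.009,-0.02,-0.001,0]]])

```text
time: 9.83
ee_pos: [0.4463, -0.174, 0.1312]
tcp_rot: [177.2, -0.3, -178.3]
wrist_force: [0.0, 0.9, -0.2]
opening: 0.0858
grasp_force: 0.0
```

```bash
python3 - <<'E'
from m import *
print(bot.get_obs())
c=bot.camera("top");cv2.imwrite("pics/t3.png",cv2.resize(c["img"][150:300,150:450],(800,400)))
s=bot.camera("scene")
h=lambda p,q:two(ray(c,*p),ray(s,*q))
for n,k in(("top",c),("scene",s)):
    for b in blobs(k["img"],red,8):
        M=cv2.moments(b);print(n,M["m10"]/M["m00"],M["m01"]/M["m00"],cv2.boundingRect(b))
E
```

```text
{'time': 9.8333, 'q': array([-22.7013128 ,  -4.09520183, -10.16042   ,  85.37832794,
         2.36677238, -24.38630835]), 'qd': array([-30.84756816,  -0.12753634,  -0.09625374,   1.40332786,
        -0.60749777, -30.44593997]), 'joint_efforts': array([  4.25983518, -42.71999002,  46.51830196,   0.40122891,
         0.14851657,   0.8325688 ]), 'ee_pos': array([ 0.44634183, -0.17396307,  0.13118797]), 'tcp_rot': array([ 177.24861915,   -0.33799806, -178.33670822]), 'wrist_force': array([ 0.04610307,  0.94388985, -0.15578387]), 'torque': array([-0.02938349, -0.05092348, -0.04466673]), 'grasp_force': 0.0, 'opening': 0.0857823693263399}
top 463.26378896882494 304.6642685851319 (460, 298, 7, 15)
top 460.15952380952376 240.0142857142857 (457, 233, 7, 15)
top 221.35477582846002 218.05847953216374 (215, 213, 13, 10)
scene 328.57575757575756 214.9318181818182 (324, 213, 9, 6)
scene 149.2012578616352 194.2893081761006 (147, 189, 5, 13)
scene 207.05421686746988 187.72289156626505 (190, 186, 38, 4)
scene 159.7674418604651 161.93798449612402 (158, 157, 4, 12)
scene 417.16129032258067 91.09139784946235 (402, 89, 29, 5)
scene 425.48841354723703 74.59001782531193 (406, 72, 39, 6)
```

View pics/t3.png

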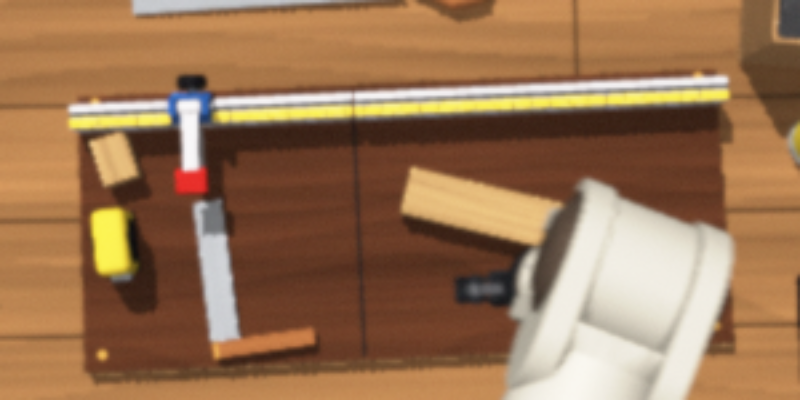

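The top view crop shows the stop fully forward, with the tab at crop (190,180). The batten runs from (410,190) to (545,220) and the bystanders haven't moved. I'll descend in front of the batten and push it to the fence.

Request:
play_rows(steps=[[[0,0,0.022,0],[0,0,0.022,0],[0,0,0.022,0],[0,0,0.022,0],[0,0,0.014,0]]])

```text
time: 10.35
ee_pos: [0.4454, -0.167, 0.0273]
tcp_rot: [177.2, -0.4, -178.3]
wrist_force: [0.1, 0.2, 0.2]
opening: 0.0852
grasp_force: 0.0
```

Request:
play_rows(steps=[[[0,0,0.009,0],[0,0,0,0],[-0.008,0,0,0],[-0.008,0,0,0],[-0.008,0,0,0]]])

```text
time: 10.77
ee_pos: [0.472, -0.1671, 0.0222]
tcp_rot: [177.3, -0.2, -178.3]
wrist_force: [0.9, 0.8, -0.4]
opening: 0.0852
grasp_force: 0.0
```

Request:
play_rows(steps=[[[-0.008,0,0,0],[-0.008,0,0,0],[-0.008,0,0,0],[-0.008,0,0,0],[-0.008,0,0,0]]])

```text
time: 11.18
ee_pos: [0.5109, -0.1657, 0.0207]
tcp_rot: [177.3, -0.3, -178.3]
wrist_force: [-1.6, -0.3, 1.4]
opening: 0.0854
grasp_force: 1.0
```

Request:
play_rows(steps=[[[-0.008,0,0,0],[-0.008,0,0,0],[-0.008,0,0,0],[-0.006,0,0,0],[-0.006,0,0,0]]])

```text
time: 11.6
ee_pos: [0.5467, -0.1644, 0.0205]
tcp_rot: [177.2, -0.3, -178.3]
wrist_force: [-3.1, 0.5, 3.4]
opening: 0.0856
grasp_force: 1.5
```

```bash
python3 - <<'E'
from m import *
c=bot.camera("scene");cv2.imwrite("pics/s4.png",cv2.resize(c["img"][140:260,150:390],(800,400)))
E
```

```text
(no output)
```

View pics/s4.png

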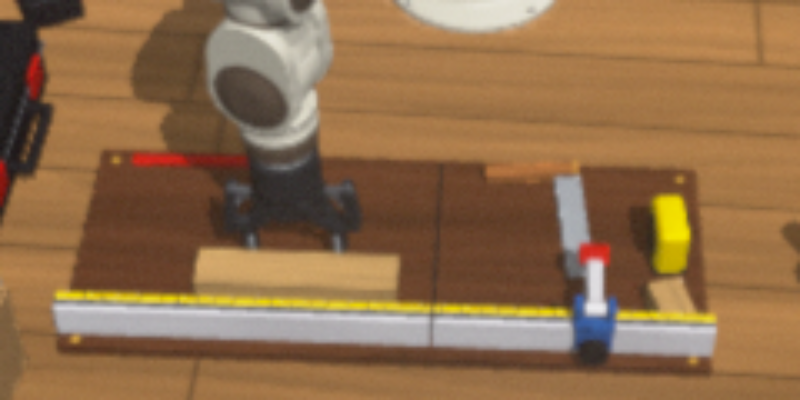

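The scene crop shows the batten now parallel to the fence, from (197,270) to (398,275), with both fingers behind it. I'll push on until it touches the fence.

Request:
play_rows(steps=[[[-0.005,0,0,0],[-0.005,0,0,0],[-0.005,0,0,0],[-0.005,0,0,0],[-0.004,0,0,0]]])

```text
time: 12.07
ee_pos: [0.5707, -0.1638, 0.0204]
tcp_rot: [177.3, -0.3, -178.3]
wrist_force: [-2.2, 0.9, 2.6]
opening: 0.0855
grasp_force: 1.2
```

Request:
play_rows(steps=[[[-0.002,0,0,0],[-0.002,0,0,0],[-0.002,0,0,0],[0,0,0,0],[0,0,0,0]]])

```text
time: 12.48
ee_pos: [0.5748, -0.1637, 0.0203]
tcp_rot: [177.3, -0.5, -178.3]
wrist_force: [-8.1, -1.3, 5.1]
opening: 0.0855
grasp_force: 4.6
```

Request:
play_rows(steps=[[[-0.0015,0,0,0],[0,0,0,0],[0,0,0,0],[0.008,0,0,0],[0.012,0,0,0]]])

```text
time: 12.9
ee_pos: [0.558, -0.1643, 0.0204]
tcp_rot: [177.3, -0.3, -178.3]
wrist_force: [0.2, 0.2, 0.4]
opening: 0.0852
grasp_force: 0.0
```

```bash
python3 - <<'E'
from m import *
T=bot.camera("top");S=bot.camera("scene")
for n,c in(("top",T),("scene",S)):
  for b in blobs(c["img"],pale,150):
    r=cv2.boundingRect(b)
    if 150<r[1]<260 and 190<r[0]<400: print(n,r,cv2.boxPoints(cv2.minAreaRect(b)).tolist(),[onz(c,*p,.048)[:2].round(4) for p in cv2.boxPoints(cv2.minAreaRect(b))])
print("tab",two(ray(T,221.35,218.06),ray(S,328.6,214.9)))
cv2.imwrite("pics/s5.png",cv2.resize(S["img"][140:260,150:390],(800,400)))
E
```

```text
top (297, 193, 41, 18) [[296.3565673828125, 194.20188903808594], [336.93206787109375, 192.43772888183594], [337.63018798828125, 208.4943389892578], [297.0546875, 210.2584991455078]] [array([ 0.6303, -0.0496]), array([ 0.6337, -0.1656]), array([ 0.5876, -0.1664]), array([ 0.5843, -0.0507])]
scene (362, 226, 34, 27) [[360.7513427734375, 250.72373962402344], [362.05523681640625, 225.9502716064453], [396.2237548828125, 227.7486114501953], [394.91986083984375, 252.52207946777344]] [array([0.6917, 0.2768]), array([0.5764, 0.2852]), array([0.5756, 0.4082]), array([0.6908, 0.3949])]
scene (208, 220, 61, 11) [[207.73887634277344, 228.31211853027344], [208.0535125732422, 219.50193786621094], [268.262451171875, 221.6522674560547], [267.94781494140625, 230.4624481201172]] [array([ 0.63  , -0.2666]), array([ 0.5879, -0.2723]), array([ 0.5816, -0.054 ]), array([ 0.6237, -0.0515])]
tab (array([0.56246404, 0.16109428, 0.08140016]), np.float64(0.0014003424448229913))
```

The batten is flush with the fence, its left end at y≈-0.051 and its right end at y≈-0.27. The tab triangulates to z=0.081, so the stop is down. About 0.204 m of travel along the fence remains.

Request:
play_rows(steps=[[[0,0,-0.02,0],[0,0,-0.02,0],[0,0,-0.02,0],[0,0,-0.02,0],[0,0,-0.02,0]]])

```text
time: 13.42
ee_pos: [0.5589, -0.169, 0.1215]
tcp_rot: [177.3, -0.2, -178.3]
wrist_force: [0.1, -0.4, 0.3]
opening: 0.0856
grasp_force: 0.0
```

Request:
play_rows(steps=[[[-0.01,-0.029,-0.001,0],[-0.01,-0.029,-0.001,0],[-0.01,-0.029,-0.001,0],[-0.01,-0.029,-0.001,0],[-0.01,-0.029,-0.001,0]]], gripper=0)

```text
time: 13.83
ee_pos: [0.6136, -0.314, 0.1182]
tcp_rot: [177.3, -0.2, -178.3]
wrist_force: [0.9, 0.8, 1.3]
opening: 0.0258
grasp_force: 0.0
```

Request:
play_rows(steps=[[[0,0,0.01,0],[0,0,0.01,0],[0,0,0.01,0],[0,0,0,0],[0,0,0,0]]])

```text
time: 14.25
ee_pos: [0.6119, -0.3099, 0.0876]
tcp_rot: [177.2, -0.4, -178.3]
wrist_force: [0.5, -0.3, -0.0]
opening: -0.0001
grasp_force: 0.0
```

```bash
python3 - <<'E'
from m import *
c=bot.camera("wrist");cv2.imwrite("pics/w6.png",c["img"]);print(bot.get_obs()["ee_pos"])
E
```

```text
[ 0.61225943 -0.31012524  0.08857888]
```

View pics/w6.png

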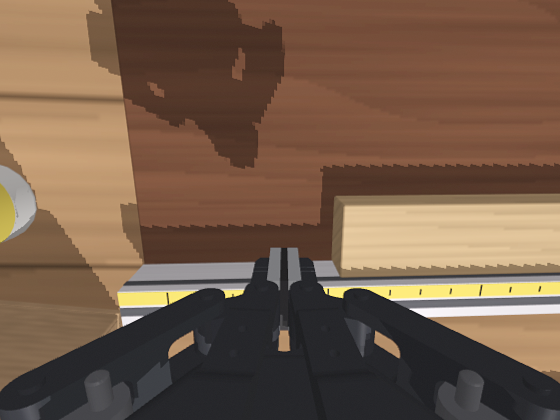

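The wrist view shows the shut fingers at (285,255), just right of the batten's right end, whose edge is at column 335. They are clear of the batten and in front of the fence. I'll descend and push along the fence.

Request:
play_rows(steps=[[[0,0,0.014,0],[0,0,0.014,0],[0,0,0.014,0],[0,0,0.014,0],[0,0,0,0]]])

```text
time: 14.72
ee_pos: [0.611, -0.3072, 0.0303]
tcp_rot: [177.2, -0.4, -178.3]
wrist_force: [-0.6, 0.4, -0.6]
opening: 0.0002
grasp_force: 0.0
```

Request:
play_rows(steps=[[[0,0.01,0.0005,0],[0,0.01,0.0005,0],[0,0.01,0.0005,0],[0,0.01,0.0005,0],[0,0.01,0.0005,0]]])

```text
time: 15.13
ee_pos: [0.611, -0.2578, 0.0336]
tcp_rot: [177.4, -0.2, -178.3]
wrist_force: [1.0, -3.0, 1.7]
opening: -0.0001
grasp_force: 1.4
```

Request:
play_rows(steps=[[[0,0.01,0.0005,0],[0,0.01,0.0005,0],[0,0.01,0.0005,0],[0,0.01,0.0005,0],[0,0.01,0.0005,0]]])

```text
time: 15.55
ee_pos: [0.6089, -0.2073, 0.032]
tcp_rot: [177.3, -0.3, -178.3]
wrist_force: [0.7, -2.9, 2.3]
opening: 0.0002
grasp_force: 1.4
```

Request:
play_rows(steps=[[[0,0.01,0.0005,0],[0,0.01,0.0005,0],[0,0.01,0.0005,0],[0,0.01,0.0005,0],[0,0.01,0.0005,0]]])

```text
time: 15.97
ee_pos: [0.6075, -0.1574, 0.0319]
tcp_rot: [177.3, -0.3, -178.3]
wrist_force: [0.4, -3.0, 2.5]
opening: -0.0002
grasp_force: 1.6
```

Request:
play_rows(steps=[[[0,0.01,0.0005,0],[0,0.01,0.0005,0],[0,0.01,0.0005,0],[0,0.01,0.0005,0],[0,0.007,0.0005,0]]])

```text
time: 16.38
ee_pos: [0.6061, -0.11, 0.0317]
tcp_rot: [177.2, -0.3, -178.3]
wrist_force: [0.8, -2.6, 2.6]
opening: -0.0001
grasp_force: 1.3
```

```bash
python3 - <<'E'
from m import *
S=bot.camera("scene");print(bot.get_obs()["ee_pos"])
for b in blobs(S["img"],pale,150):
    r=cv2.boundingRect(b)
    if 150<r[1]<260 and 190<r[0]<350: print(r,[onz(S,*p,.048)[:2].round(4) for p in cv2.boxPoints(cv2.minAreaRect(b))])
cv2.imwrite("pics/s7.png",cv2.resize(S["img"][170:260,210:390],(800,400)))
E
```

```text
[ 0.60592647 -0.10897189  0.03148765]
(256, 222, 61, 11) [array([ 0.625 , -0.0949]), array([ 0.5827, -0.0981]), array([0.5764, 0.1199]), array([0.6187, 0.1198])]
```

View pics/s7.png

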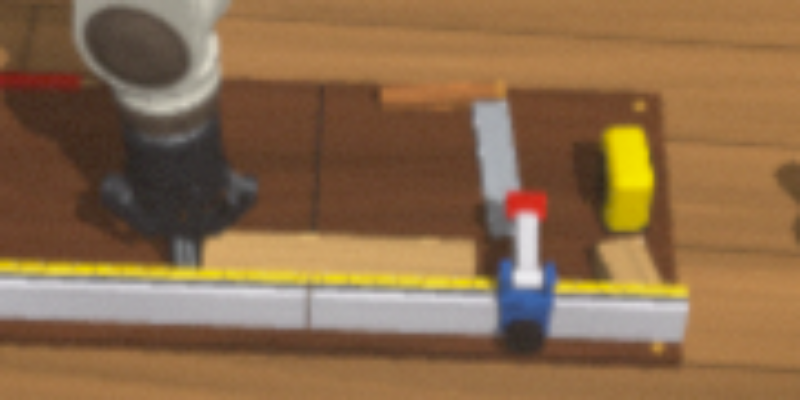

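The scene crop shows the batten along the fence with its left end at (475,258). The stop arm is at about column 515, so about 30 mm remains.

Request:
play_rows(steps=[[[0,0.006,0.0003,0],[0,0.006,0.0003,0],[0,0.006,0.0003,0],[0,0.004,0.0002,0],[0,0.003,0.0001,0]]])

```text
time: 16.85
ee_pos: [0.6053, -0.0857, 0.0314]
tcp_rot: [177.2, -0.3, -178.3]
wrist_force: [-0.2, -0.6, -0.6]
opening: -0.0
grasp_force: 0.5
```

Request:
play_rows(steps=[[[0,0.002,0.0001,0],[0,0.002,0.0001,0],[0,0.0015,0.0001,0],[0,0,0,0],[0,0,0,0]]])

```text
time: 17.27
ee_pos: [0.6053, -0.0807, 0.0317]
tcp_rot: [177.2, -0.3, -178.3]
wrist_force: [-0.2, -0.1, -0.6]
opening: 0.0005
grasp_force: 0.0
```

Request:
play_rows(steps=[[[0,0.0015,0.0001,0],[0,0.0015,0.0001,0],[0,0.0015,0.0001,0],[0,0,0,0],[0,0,0,0]]])

```text
time: 17.68
ee_pos: [0.6053, -0.0793, 0.0318]
tcp_rot: [177.6, -0.3, -178.5]
wrist_force: [0.3, -15.8, 0.3]
opening: 0.0
grasp_force: 7.9
```

Request:
play_rows(steps=[[[0,0.001,0,0],[0,0.001,0,0],[0,0.001,0,0],[0,0,0,0],[0,0,0,0]]])

```text
time: 18.1
ee_pos: [0.6053, -0.0789, 0.032]
tcp_rot: [177.8, -0.3, -178.6]
wrist_force: [-0.9, -29.1, -0.5]
opening: 0.0001
grasp_force: 14.3
```

The batten is butted against the stop: force builds to 29 N with no further motion. I'll retreat, then seat it gently against the fence from the front.

Request:
play_rows(steps=[[[0,-0.005,0,0],[0,-0.01,0,0],[0,-0.01,0,0],[0,0,-0.02,0],[0,0,-0.02,0]]])

```text
time: 18.52
ee_pos: [0.605, -0.1008, 0.0695]
tcp_rot: [177.2, -0.5, -178.4]
wrist_force: [-0.5, -0.2, 0.4]
opening: -0.0002
grasp_force: 0.0
```

Request:
play_rows(steps=[[[0,0,-0.02,0],[0,0,-0.02,0],[0,0,-0.02,0],[0.015,0,0,0],[0.015,0,0,0]]], gripper=0.0854)

```text
time: 18.93
ee_pos: [0.5771, -0.1043, 0.1318]
tcp_rot: [177.3, -0.2, -178.3]
wrist_force: [0.1, -0.0, -0.9]
opening: 0.0607
grasp_force: 0.0
```

Request:
play_rows(steps=[[[0.008,0.02,0.001,0],[0.008,0.02,0.001,0],[0.008,0.02,0.001,0],[0.008,0.02,0.001,0],[0,0.02,0.001,0]]])

```text
time: 19.35
ee_pos: [0.5404, -0.0042, 0.1307]
tcp_rot: [177.2, -0.3, -178.3]
wrist_force: [-0.0, 0.2, 0.3]
opening: 0.0855
grasp_force: 0.0
```

```bash
python3 - <<'E'
from m import *
T=bot.camera("top");S=bot.camera("scene");W=bot.camera("wrist");print(bot.get_obs()["ee_pos"])
for n,c in(("top",T),("scene",S)):
  for b in blobs(c["img"],pale,150):
    r=cv2.boundingRect(b)
    if 150<r[1]<260 and 190<r[0]<350: print(n,r,[onz(c,*p,.048)[:2].round(4) for p in cv2.boxPoints(cv2.minAreaRect(b))])
cv2.imwrite("pics/w8.png",W["img"])
E
```

```text
[ 0.54153692 -0.00395778  0.13068496]
top (228, 197, 30, 17) [array([0.6251, 0.1451]), array([0.6239, 0.0626]), array([0.5781, 0.0631]), array([0.5794, 0.1453])]
scene (264, 222, 59, 11) [array([ 0.6241, -0.0665]), array([ 0.5819, -0.0692]), array([0.5758, 0.1412]), array([0.6181, 0.1407])]
```

View pics/w8.png

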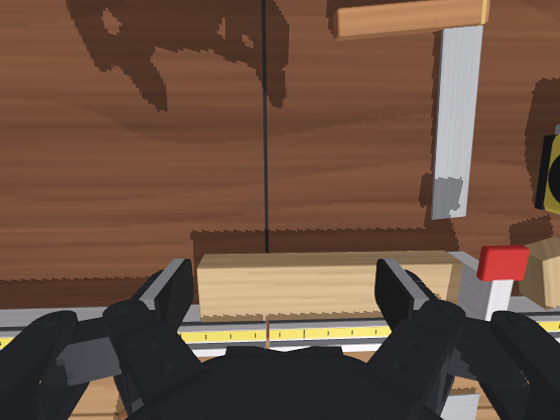

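The wrist view shows the batten's left end meeting the stop plate at about (455,252), parallel to the fence, with the square clear at (450,215). One gentle seating push will finish it.

Request:
play_rows(steps=[[[0,0.008,0.022,0],[0,0,0.022,0],[0,0,0.022,0],[0,0,0.022,0],[0,0,0.022,0]]])

```text
time: 19.92
ee_pos: [0.5408, 0.0075, 0.0199]
tcp_rot: [177.3, -0.3, -178.4]
wrist_force: [1.0, 0.5, -1.0]
opening: 0.0853
grasp_force: 0.0
```

Request:
play_rows(steps=[[[0,0,0,0],[-0.006,0,0,0],[-0.006,0,0,0],[-0.006,0,0,0],[-0.006,0,0,0]]])

```text
time: 20.33
ee_pos: [0.5664, 0.009, 0.0225]
tcp_rot: [177.3, -0.2, -178.3]
wrist_force: [-0.4, 0.4, 0.3]
opening: 0.0851
grasp_force: 0.0
```

Request:
play_rows(steps=[[[-0.002,0,0,0],[-0.001,0,0,0],[-0.001,0,0,0],[0,0,0,0],[0,0,0,0]]])

```text
time: 20.75
ee_pos: [0.5684, 0.0094, 0.0209]
tcp_rot: [177.3, -0.3, -178.3]
wrist_force: [-0.4, -1.0, 0.1]
opening: 0.0854
grasp_force: 0.0
```

Request:
play_rows(steps=[[[-0.001,0,0,0],[-0.001,0,0,0],[-0.001,0,0,0],[0,0,0,0],[0,0,0,0]]])

```text
time: 21.17
ee_pos: [0.5696, 0.0094, 0.0208]
tcp_rot: [177.3, -0.5, -178.3]
wrist_force: [-10.8, -0.2, 6.6]
opening: 0.0855
grasp_force: 5.6
```

Request:
play_rows(steps=[[[-0.001,0,0,0],[-0.001,0,0,0],[0,0,0,0],[0,0,0,0],[0,0,0,0]]])

```text
time: 21.58
ee_pos: [0.5696, 0.0094, 0.0208]
tcp_rot: [177.3, -0.7, -178.3]
wrist_force: [-22.5, -1.2, 14.9]
opening: 0.0854
grasp_force: 11.3
```

Request:
play_rows(steps=[[[0.004,0,0,0],[0.006,0,0,0],[0.01,0,0,0],[0.01,0,0,0],[0,0,-0.02,0]]])

```text
time: 22.0
ee_pos: [0.5401, 0.0077, 0.0376]
tcp_rot: [177.2, -0.7, -178.3]
wrist_force: [-0.2, -0.2, -1.3]
opening: 0.0858
grasp_force: 0.0
```

Request:
play_rows(steps=[[[0,0,-0.025,0],[0,0,-0.025,0],[0,0,-0.025,0],[0,-0.02,-0.025,0],[0,-0.02,0,0]]])

```text
time: 22.42
ee_pos: [0.5474, -0.0372, 0.1445]
tcp_rot: [177.3, 0.1, -178.2]
wrist_force: [0.3, -0.6, 0.5]
opening: 0.0853
grasp_force: 0.0
```

Request:
play_rows(steps=[[[0.02,-0.03,0,0],[0.02,-0.03,0,0],[0.02,-0.03,0,0],[0.01,-0.02,0,0],[0,0,0,0]]])

```text
time: 22.83
ee_pos: [0.477, -0.1519, 0.1341]
tcp_rot: [177.3, -0.3, -178.5]
wrist_force: [0.1, -0.7, 1.1]
opening: 0.0852
grasp_force: 0.0
```

```bash
python3 - <<'E'
from m import *
T=bot.camera("top")
cv2.imwrite("pics/t9.png",cv2.resize(T["img"][160:300,160:360],(800,560),interpolation=cv2.INTER_CUBIC))
print(bot.get_obs()["ee_pos"])
E
```

```text
[ 0.47793153 -0.15051452  0.13418186]
```

View pics/t9.png

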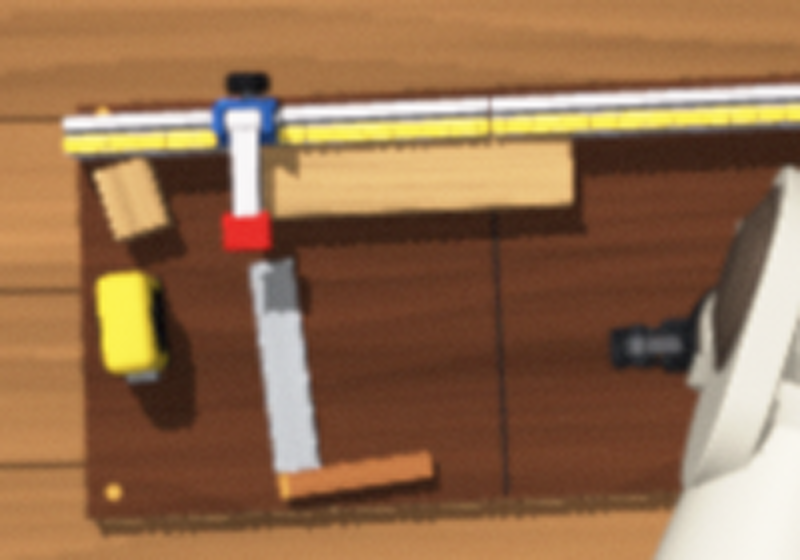

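The top view shows the stop down, with the tab at (247,232). The batten lies flush along the fence from (270,180) to (573,175) with its end at the stop, and the bystanders are undisturbed.

```bash
python3 -c "
from workcell import bot
print(bot.job_done())"
```

```text
the job is handed in; nothing more can be done
None
```

The job is handed in: the flip stop is pressed fully down, and the batten lies flat against the fence with its left end butted on the stop. It took about 23 s, and nothing else on or around the board looked disturbed in the last picture.

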